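# Clip the red parts cassette into the red snap hook on a watchmaker's bench

### The arm

A 6-joint arm with a two-finger parallel gripper is mounted at the origin on the work surface. World frame = base frame: x ahead of the robot, y to its left, z up, the work surface at z = 0. Lengths are in mm, angles in rad, forces in N, time in s.
With the tool pointing down it reaches from about 325 to 1000 mm from the base axis. Payload 5.1 kg.
Tool frame: the origin (TCP) lies at the very end of the fingers, on their centre line; the grasp point (between the pads) lies 19 mm behind it (arm.tcp_to_grasp is the distance from the TCP to the grasp point, in mm); z points along the fingers, y is the line along which they close (so a half turn about z gives the same grasp; the last joint's range is limited). The gripper opens to 85 mm and grips with 20 to 120 N. Pads are 22 mm wide; open, the fingers measure 114 mm over their backs; the gripper's body (76 mm by 85 mm) begins 54 mm behind the grasp point. The pads swing forward as they close: fully open they stand 13 mm farther back than shut.
Start: joints at [-1.286, 0.124, 1.65, -0, 1.367, -0.083], TCP at [233.684, -606.528, 231.322] pointing down, gripper open.
Joint ranges: [-2.61, 2.61], [-1.02, 2.33], [0.03, 2.71], [-1.35, 4.49], [0.32, 2.68], [-2.91, 2.91]. Speed limits (rad/s): [2.57, 2.57, 3.14, 3.14, 3.14, 3.14].

### API

Orientations are given as a unit quaternion [x, y, z, w].
In Python, from bench import arm, snapshot, finish_job gives the robot as it stands. Calls block until the motion is done:
- arm.goto(position, orientation): joint-space move of the TCP to a pose.
- arm.movel(position, rotation=None, max_speed=150, force_limit=None): straight line of the TCP; rotation=None keeps the orientation; max_speed is the mean speed in mm/s. With force_limit (N) it stops when the force on the tool has changed by that much, and returns True; else False.
- arm.move_j(angles): joint-space move.
- arm.command_gripper(opening, newtons=None): finger opening in mm; newtons is the grip in N (None keeps the last); returns when the fingers have stopped.
- arm.hold(seconds).
- arm.solve_ik(position, orientation): joint angles nearest the present ones, or None.
- arm.get_obs(): the state.
- snapshot(name): name is "side" or "top" or "wrist"; returns a dict with "img" (400x640x3 uint8, red, green, blue), "fov_y" (degrees; the focal length in pixels is half the picture's height over the tangent of half this angle, whatever the lens; pixels are square), "cx", "cy" (the principal point, pixels), "xyz" and "orientation" of the camera in the world. Camera axes: x right, y down, z forward; pixel columns grow to the right and rows downward; lengths in mm; the calibration is good to about 2 mm. A picture is of the moment at which its call begins. There is no depth.
A pose or a line that the arm cannot do raises arm.MotionError and nothing moves.
- finish_job(): hands the job in; it is judged then, once.
The state is a dict: "clock": time; "q": joint angles; "joint_velocities": joint speeds; "joint_torque": joint torques, N m; "position": TCP position; "tcp_rot": TCP orientation; "contact_force": force on the tool from outside, world axes, zero at the start; "torque": the same for the moment, N m; "finger_gap": finger opening in mm; "grip_force": force on a finger pad.
Only numpy, scipy, OpenCV 4.12 (cv2) and the standard library are available. Lean on these libraries where they do the work, as an engineer would, in place of code of your own. Each camera call takes 0.05 s, during which the arm holds its last target. There are 200 camera calls.

### The job

Secure the parts of the open watch job: take the red-lidded cassette from the wooden rack and push the ring under it down through the sprung red gate of the snap hook (not the blue one) until the gate snaps shut above the ring's bar. Leave the cassette sitting upright and level on the hook, released and at rest.

Things in the scene. Friction and masses are not known exactly. Their poses are not given: they have to be found in the camera images.
- cassette_red: Loose aluminium box with red lid, 44 (x) x 80 (y) x 36 (z) mm, 150 g, a ring fixed below. Origin: centre of the box's underside, z up; same after half a turn. Underside rests on a rack's two wall tops, 64 mm above the bench; the ring hangs in its channel, which runs along x. Blue and brass-lidded ones stand beside it, gaps over 40 mm. Grip it across x, fingertips above the walls.
- bar_red (a point): Middle of the straight lower bar of the red cassette's rigid ring, 51 mm below the underside's centre; axes as the cassette's. The ring is a U of 6 mm round steel in the x-z plane (y = 0), 44 mm wide outside, 32 inside; this bar runs along x.
- hook_red: Fixed U-shaped steel snap hook, mouth up, red gate (the other's is blue). Origin: on the bench below the bar's place; z up. 18 mm thick (x); shank y -39 to -27, nose y 14 to 26 mm, flat tops at z 87, throat floor z 30, foot radius 46. Cassette x along hook x (either way), bar over y 0 (+-6): push down 5 to 15 N till the box meets the tops, bar at z 36. Its weight alone does not open the gate.
- gate_red (a joint): Red gate's angle, rad: 0 shut and level, sprung; up to 1.35 as it is pushed down into the throat. A flap 12 mm wide (hook's x), 5 thick, hinged at the hook's y = -24, z = 79 mm, reaching to y = 12. Pushed at y = 0 it opens to about 1.0; once the bar is below about z = 44 mm it slips past and the gate snaps shut above it.
Not all that is in view belongs to the job. What is shaped like the cassette_red but green is not meant.

How it is judged:
By the outcome, as a careful person would: the job done as asked, in the order asked, and still so for the second after the job is handed in, with the robot touching nothing.
It also fails if it takes over 38 s, if anything falls off the work surface, if the arm or the gripper's body presses on something with over 40 N, if the wrist force passes 120 N, or if a joint passes its speed limit or range.

## Working session

There is one attempt and no reset: what is moved stays moved. The work goes in short steps, each a Python script; the robot and the scene stay as the last script left them, time stands still between calls to the robot, and variables do not carry over. Pictures are saved under pics/ and viewed, at most 10 in all, crops included, and the job is handed in when it is done.

```bash
mkdir -p pics
cat > h.py <<'E'
import numpy as np, cv2
from scipy.spatial.transform import Rotation as R
from bench import arm, snapshot, finish_job
def ray(s,u,v):
    f=200/np.tan(np.radians(s["fov_y"])/2)
    d=R.from_quat(s["orientation"]).apply([(u-s["cx"])/f,(v-s["cy"])/f,1.])
    return np.array(s["xyz"],float),d/np.linalg.norm(d)
def onz(s,u,v,z):
    o,d=ray(s,u,v); return o+d*(z-o[2])/d[2]
def proj(s,p):
    f=200/np.tan(np.radians(s["fov_y"])/2)
    c=R.from_quat(s["orientation"]).inv().apply(np.array(p,float)-s["xyz"])
    return c[...,:2]/c[...,2:]*f+[s["cx"],s["cy"]]
def tri(rays):
    A=sum(np.eye(3)-np.outer(d,d) for o,d in rays); b=sum((np.eye(3)-np.outer(d,d))@o for o,d in rays)
    return np.linalg.solve(A,b)
def save(n,img): cv2.imwrite(f"pics/{n}.png",cv2.cvtColor(img,cv2.COLOR_RGB2BGR))
E
python3 - <<'E'
from h import *
a=snapshot("top");b=snapshot("side");w=snapshot("wrist")
for n,s in zip("top side wrist".split(),(a,b,w)): print(n,s["fov_y"],s["cx"],s["cy"],s["xyz"],s["orientation"])
save("top0",a["img"]);save("side0",b["img"])
print(arm.get_obs())
E
```

```text
top 51.100016730333614 319.289046228974 204.11169863781944 [ 304.90180136  -92.56361767 1130.67354436] [-0.70275483  0.70474178 -0.06470309  0.07271991]
side 57.10691475265108 319.04444186934813 202.6555648918962 [988.04355151 391.04609682 766.17607574] [ 0.35069729  0.85809184 -0.35002781 -0.13479741]
wrist 61.084188358494366 318.39864220666266 195.72621920429904 [ 298.28367595 -581.95838398  373.35665594] [ 0.8167362  -0.56018952 -0.07877569  0.11368408]
{'clock': 0.15, 'q': array([-1.28557990e+00,  1.24348529e-01,  1.65135898e+00, -3.28497247e-05,
        1.36746742e+00, -8.26272119e-02]), 'joint_velocities': array([ 0.00072722, -0.0024824 , -0.0043749 , -0.00238365,  0.00083807,
        0.00051154]), 'joint_torque': array([ 2.63657212e-04, -4.24225974e+01, -3.66013849e+01, -1.07356095e-04,
        4.60396725e-03,  2.55415593e-06]), 'position': array([ 233.5594667 , -606.09039418,  230.34055549]), 'tcp_rot': array([ 9.83133090e-01,  1.82889861e-01, -9.60022383e-05, -7.85453958e-04]), 'contact_force': array([ 0.35120289, -0.08616337, -0.68335626]), 'torque': array([-0.02398062, -0.02434169,  0.03050251]), 'grip_force': 0.0, 'finger_gap': 85.56688182630565}
```

View pics/top0.png

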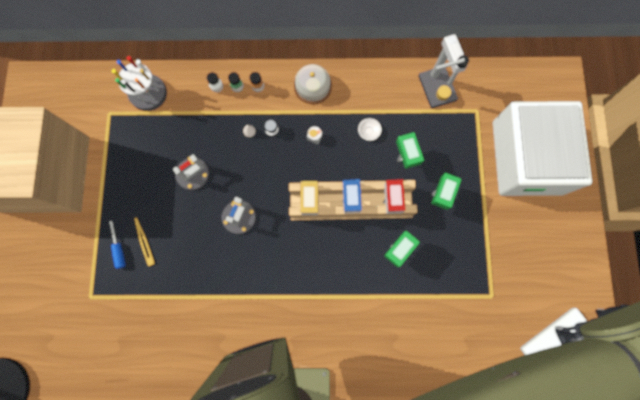

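View pics/side0.png

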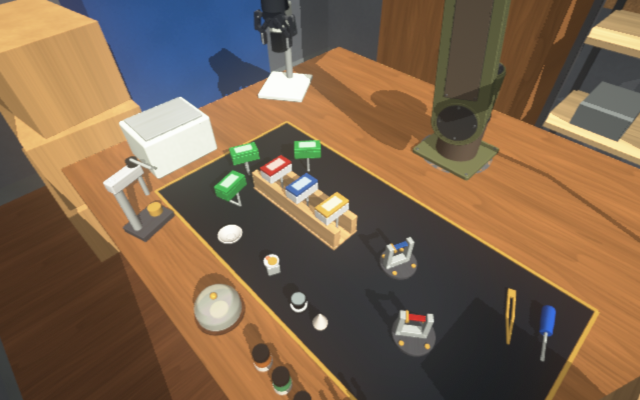

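The top view shows the red-lidded cassette in the rack at (395,194), blue at (352,195) and brass at (309,197). Three green decoys stand at (410,150), (447,190) and (402,249). The red-gate hook is at (190,173) and the blue-gate hook at (238,216). The side view shows the red lid at (276,168), the red gate at (416,318) and the blue gate at (402,246).
Candidates for the cassette are the red one, blue, brass and the three greens; I choose red (395,194). For the hook I choose red (190,173), not blue (238,216).

```bash
cat >> h.py <<'E'
def redmask(img):
    h=cv2.cvtColor(img,cv2.COLOR_RGB2HSV)
    return (((h[...,0]<8)|(h[...,0]>172))&(h[...,1]>150)&(h[...,2]>70)).astype(np.uint8)*255
def blobs(m,amin=15):
    cs,_=cv2.findContours(m,cv2.RETR_EXTERNAL,cv2.CHAIN_APPROX_NONE)
    return sorted([c for c in cs if cv2.contourArea(c)>=amin],key=cv2.contourArea,reverse=True)
E
python3 - <<'E'
from h import *
a=snapshot("top");b=snapshot("side")
for s in(a,b):
    for c in blobs(redmask(s["img"]),8)[:6]: print([np.round(x,1) for x in cv2.minAreaRect(c)])
    print()
p=tri([ray(a,395,194),ray(b,276,168)]);g=tri([ray(a,185,165),ray(b,416,318)])
print(p,g,onz(a,395,194,100),onz(a,190,173,60))
print(onz(a,293,190,64),onz(a,411,188,64))
save("crop1",cv2.resize(a["img"][120:270,150:480],None,fx=2.4,fy=2.4,interpolation=cv2.INTER_CUBIC))
E
```

```text
[array([396. , 194.5]), array([30.6, 16.9]), np.float64(83.9)]
[array([184.6, 165.1]), array([ 3.3, 10.8]), np.float64(54.5)]
[array([129.8,  58.8]), array([9.2, 4.2]), np.float64(45.0)]

[array([275.2, 164.8]), array([12.4, 29.1]), np.float64(58.0)]
[array([417. , 317.4]), array([16.6,  6. ]), np.float64(6.3)]

[ 532.99217    -270.72759991   91.28179369] [617.91701479 271.60044772  78.7538963 ] [ 533.31594056 -271.6743898   100.        ] [601.63844965 262.88102781  60.        ]
[553.15459783 -11.82175816  64.        ] [ 557.16356465 -320.2224663    64.        ]
```

View pics/crop1.png

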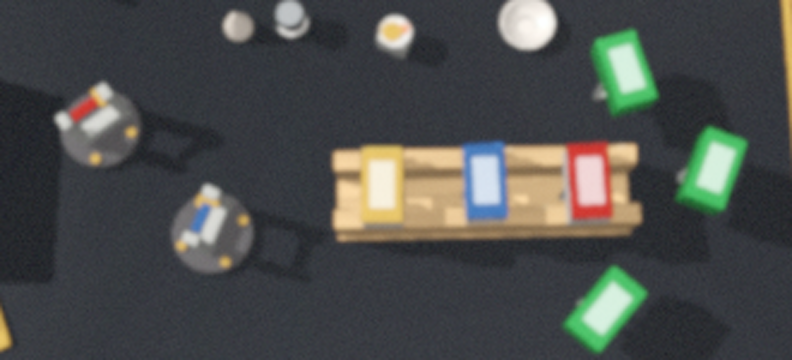

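The crop confirms the choice: red lid at crop (590,180) in the rack's right end, red gate at crop (85,107), and the greens are loose on the mat. Next is a close look from the wrist camera at two places.

Run:
```python
from h import *
for k,p in enumerate([(455,-300,270),(480,-235,270)]):
    arm.goto(p,[1,0,0,0]); arm.hold(0.2)
    s=snapshot("wrist"); print(arm.get_obs()["clock"],arm.get_obs()["q"].round(2),s["xyz"],s["orientation"])
    save(f"w{k}",s["img"]); np.save(f"w{k}.npy",s,allow_pickle=True)
    c=blobs(redmask(s["img"]),200)
    for x in c[:2]: print([np.round(v,1) for v in cv2.minAreaRect(x)])
cv2.imwrite("pics/wboth.png",np.hstack([cv2.imread("pics/w0.png"),cv2.imread("pics/w1.png")])[:, :, :])
i=cv2.imread("pics/wboth.png"); cv2.imwrite("pics/wboth.png",cv2.resize(i,(800,250)))
```

```text
1.9167 [-0.68 -0.13  1.84 -0.    1.43  0.89] [ 524.01471782 -301.52064871  412.9373774 ] [-0.69996399  0.70063225  0.097736   -0.09804357]
[array([285.1,  88.2]), array([94.6, 50.3]), np.float64(87.3)]
2.55 [-0.56 -0.16  1.86 -0.    1.44  1.01] [ 549.08039067 -236.50417957  413.12934045] [-0.69997327  0.70064193  0.09755044 -0.09809292]
[array([358. , 117.5]), array([91., 48.]), np.float64(90.0)]
```

View pics/w0.png

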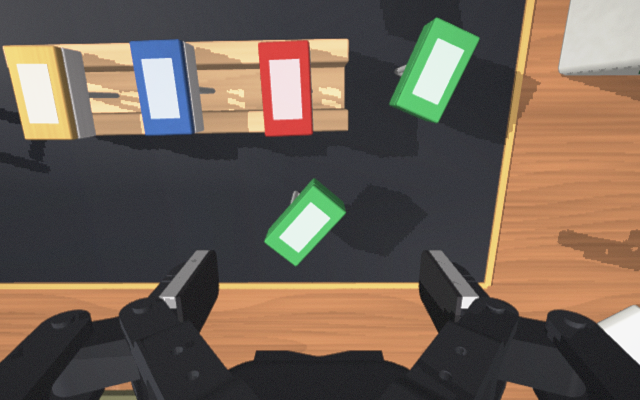

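The wrist view shows the red lid at (286,88) at the rack's right end. Nothing stands beside it within finger reach; the nearest is a green decoy at (435,70). I'll triangulate the white label, which lies on the top face.

```bash
cat >> h.py <<'E'
def label(s):
    c=blobs(redmask(s["img"]),200)[0]
    m=np.zeros(s["img"].shape[:2],np.uint8); cv2.drawContours(m,[c],-1,255,-1)
    m=cv2.bitwise_and(m,cv2.bitwise_not(redmask(s["img"])))
    m=cv2.morphologyEx(m,cv2.MORPH_OPEN,np.ones((5,5)))
    l=blobs(m,100)[0]; M=cv2.moments(l)
    return M["m10"]/M["m00"],M["m01"]/M["m00"],cv2.boxPoints(cv2.minAreaRect(l)),cv2.boxPoints(cv2.minAreaRect(c))
E
python3 - <<'E'
from h import *
S=[np.load(f"w{k}.npy",allow_pickle=True).item() for k in(0,1)]
L=[label(s) for s in S]
P=tri([ray(s,l[0],l[1]) for s,l in zip(S,L)]); print("label centre",P.round(1))
for s,l in zip(S,L):
    for b in l[2:]:
        q=np.array([onz(s,*x,P[2]) for x in b]); 
        e=[q[1]-q[0],q[2]-q[1]]; d=max(e,key=np.linalg.norm)
        print("c",q.mean(0).round(1),"size",[np.linalg.norm(x).round(1) for x in e],"long axis deg",np.degrees(np.arctan2(d[1],d[0])).round(1))
    print("ray on z=100", onz(s,l[0],l[1],100).round(1))
E
```

```text
label centre [ 532.7 -272.8  100.6]
c [ 531.9 -272.7  100.6] size [np.float64(27.0), np.float64(51.5)] long axis deg -177.9
c [ 531.7 -272.5  100.6] size [np.float64(42.7), np.float64(79.2)] long axis deg -177.6
ray on z=100 [ 532.7 -272.7  100. ]
c [ 532.2 -272.4  100.6] size [np.float64(26.4), np.float64(51.0)] long axis deg -177.5
c [ 531.7 -272.4  100.6] size [np.float64(41.7), np.float64(80.1)] long axis deg -177.1
ray on z=100 [ 532.7 -272.9  100. ]
```

```bash
cat >> h.py <<'E'
def yawq(deg):
    a=np.radians(deg)/2; return [np.cos(a),np.sin(a),0,0]
E
python3 - <<'E'
from h import *
x,y=532.2,-272.6; q=yawq(2.4)
o=lambda t:(lambda s:print(t,round(s["clock"],2),s["position"].round(1),"F",s["contact_force"].round(1),"gap",round(s["finger_gap"],1),"grip",round(s["grip_force"],1)))(arm.get_obs())
arm.command_gripper(66)
arm.goto([x,y,150],q)
print(arm.movel([x,y,69],max_speed=80,force_limit=12)); o("down")
arm.command_gripper(36,70); o("grip")
arm.movel([x,y,160],max_speed=100); o("lift")
s=snapshot("wrist"); save("lift",s["img"])
t=np.array([np.cos(np.radians(128)),np.sin(np.radians(128))]); n=np.array([t[1],-t[0]])
h=np.array([610,265])
arm.movel([x-60,y,240],max_speed=200)
for k,d in enumerate((-40,40)):
    p=h-95*t+d*n
    arm.goto([*p,250],yawq(128)) if k==0 else arm.movel([*p,250],max_speed=150)
    arm.hold(0.2)
    s=snapshot("wrist"); save(f"h{k}",s["img"]); np.save(f"h{k}.npy",s,allow_pickle=True)
    o("view"); print(arm.get_obs()["q"].round(2), [np.round(cv2.minAreaRect(c)[0]) for c in blobs(redmask(s["img"]),40)])
E
```

```text
False
down 4.65 [ 532.7 -272.9   69.7] F [-0.3  0.1 -0.1] gap 65.8 grip 0.0
grip 4.97 [ 532.9 -273.    70. ] F [-0.4 -0.7  3.6] gap 43.2 grip 72.5
lift 6.03 [ 531.7 -272.3  158.9] F [ 0.1 -0.7 -2. ] gap 42.6 grip 72.0
view 8.69 [637.1 164.7 250.1] F [-0.6  0.1 -1.7] gap 42.8 grip 72.0
[ 0.17  0.13  1.61 -0.    1.4  -0.49] [array([319., 268.]), array([379.,  67.]), array([318., 353.])]
view 9.62 [699.6 214.3 250.4] F [ 0.4 -0.1 -2.2] gap 42.9 grip 72.0
[ 0.22  0.29  1.43 -0.    1.42 -0.44] [array([319., 268.]), array([286.,  68.]), array([318., 352.])]
```

View pics/h0.png

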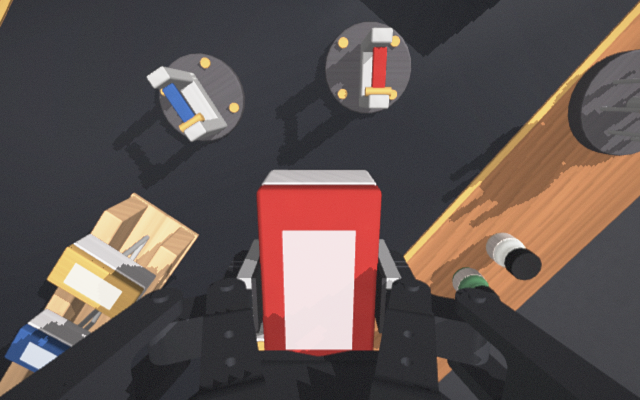

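View pics/h1.png

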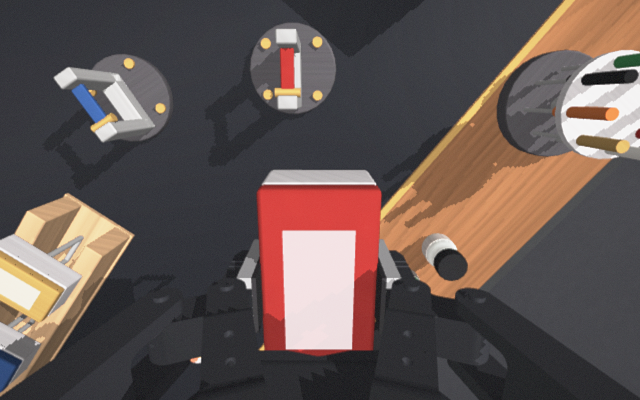

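Both views show the red hook upright: red gate at (379,67) in h0 and (286,68) in h1. The brass hinge pin is at the near end, (379,91) and (288,92), so the shank is near and the nose far. The cassette is held straight and the blue hook is off to the left. I'll make one enlarged crop of both to mark the flat tops.

Run:
```python
from h import *
a=cv2.imread("pics/h0.png")[15:120,325:425];b=cv2.imread("pics/h1.png")[15:120,240:340]
z=[cv2.resize(i,None,fx=4,fy=4,interpolation=cv2.INTER_CUBIC) for i in(a,b)]
cv2.imwrite("pics/hc.png",np.hstack(z))
```

```text
(no output)
```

View pics/hc.png

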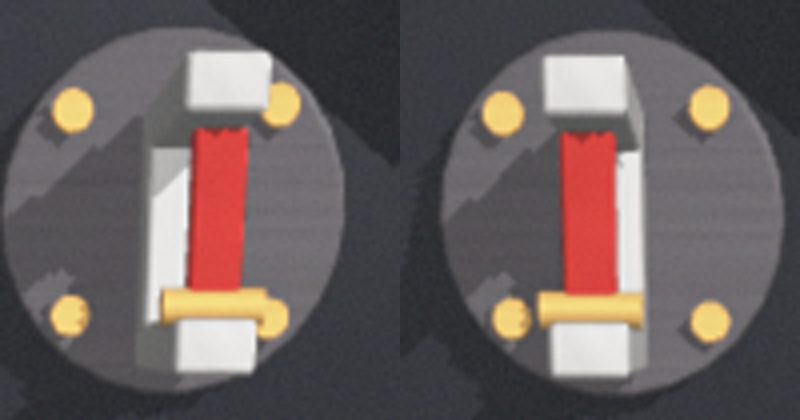

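The crop shows nose tops at crop (229,81) and (586,83), shank tops at (217,345) and (591,349), and the hinge pin by the shank. Next I triangulate those.

Run:
```python
from h import *
S=[np.load(f"h{k}.npy",allow_pickle=True).item() for k in(0,1)]
C=[[(325+229/4,15+81/4),(325+217/4,15+345/4)],[(240+186/4,15+83/4),(240+191/4,15+349/4)]]
pts=[]
for s,c in zip(S,C):
    hsv=cv2.cvtColor(s["img"],cv2.COLOR_RGB2HSV); m=((hsv[...,2]>195)&(hsv[...,1]<40)).astype(np.uint8)*255
    n,lab,st,cen=cv2.connectedComponentsWithStats(m,connectivity=4); r=[]
    for u,v in c:
        l=lab[int(round(v)),int(round(u))]; print((u,v),"->",cen[l].round(2),st[l]); r.append(cen[l] if l else (u,v))
    pts.append(r)
N=tri([ray(s,*p[0]) for s,p in zip(S,pts)]);K=tri([ray(s,*p[1]) for s,p in zip(S,pts)])
print("nose",N,"shank",K,"dist",np.linalg.norm((N-K)[:2]),"yaw",np.degrees(np.arctan2(*(N-K)[1::-1])))
for s,p in zip(S,pts):
    n,k=[onz(s,*x,87) for x in p]; print("z87 origin",(n+(k-n)*20/53)[:2].round(1),"yaw",np.degrees(np.arctan2(n[1]-k[1],n[0]-k[0])).round(1),np.linalg.norm(n-k).round(1))
G=[ray(s,*cv2.minAreaRect([c for c in blobs(redmask(s["img"]),40) if cv2.boundingRect(c)[1]<150][0])[0]) for s in S]; print("gate",tri(G))
```

```text
(382.25, 35.25) -> [382.31  34.11] [373  28  20  14 257]
(379.25, 101.25) -> [379.03 100.6 ] [370  95  19  13 231]
(286.5, 35.75) -> [286.04  35.11] [276  29  21  14 259]
(287.75, 102.25) -> [287.2  101.45] [278  96  19  12 223]
nose [604.15344092 291.86717243  86.92647634] shank [636.51409507 249.9516327   87.71155944] dist 52.95398386703085 yaw 127.6697314499532
z87 origin [616.4 276.1] yaw 127.8 52.9
z87 origin [616.4 276. ] yaw 127.6 52.9
gate [619.08177752 271.61018215  82.11758303]
```

Run:
```python
from h import *
o=lambda t:(lambda s:print(t,round(s["clock"],2),s["position"].round(1),"F",s["contact_force"].round(1),"gap",round(s["finger_gap"],1)))(arm.get_obs())
x,y=616.4,276.1; q=yawq(127.7)
arm.goto([x,y,200],q); arm.movel([x,y,150],max_speed=80); arm.hold(.2); o("above")
for z,f in((120,30),(104,30),(98,30),(91,20)):
    r=arm.movel([x,y,z],max_speed=40,force_limit=f); o((z,r))
    if r: break
a=snapshot("side"); save("s1",cv2.resize(a["img"][240:370,340:500],None,fx=5,fy=4.6,interpolation=cv2.INTER_CUBIC))
```

```text
above 11.13 [616.9 276.3 151. ] F [ 0.2  0.2 -2.6] gap 43.0
(120, False) 12.03 [616.7 276.9 120.7] F [-1.1  3.2  4.4] gap 43.1
(104, False) 12.58 [615.7 275.4 102.5] F [ 0.6  0.1 -0.8] gap 43.0
(98, False) 12.88 [616.1 275.9  97.3] F [-0.1  0.5 -1.2] gap 43.3
(91, True) 13.12 [617.7 276.7  93.3] F [-0.2  0.1  3.2] gap 43.0
```

View pics/s1.png

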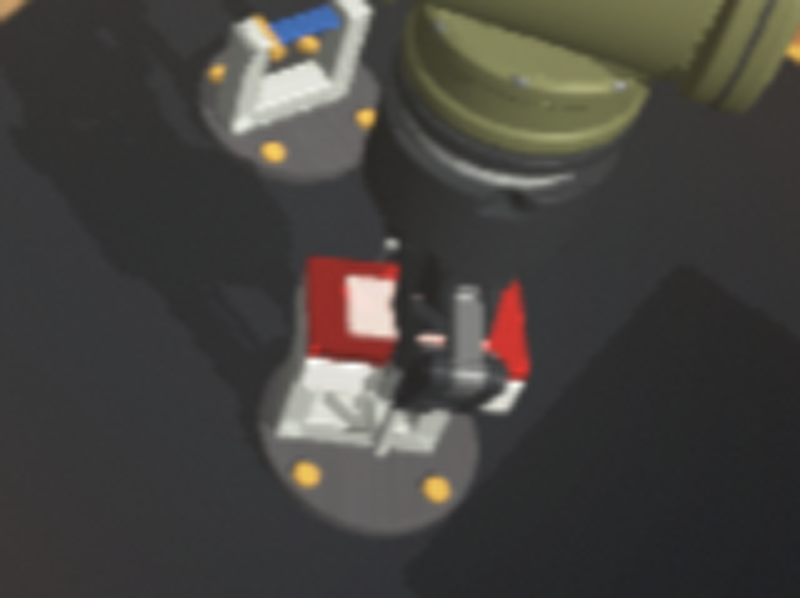

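The side view shows the cassette sitting on the red hook at (410,320) in the crop. The force fell back at z≈102, so the gate has slipped past, and contact with the tops came at 93.3. Now release, retreat and check.

Run:
```python
from h import *
arm.hold(.3); print(arm.get_obs()["contact_force"].round(1))
arm.command_gripper(50); arm.command_gripper(66); arm.hold(.1)
x,y=616.4,276.1; t=np.array([np.cos(np.radians(127.7)),np.sin(np.radians(127.7))])
arm.movel([x,y,170],max_speed=80)
arm.movel([*(np.array([x,y])-85*t),250],max_speed=150); arm.hold(.3)
s=snapshot("wrist"); l=label(s); q=np.array([onz(s,*p,123) for p in l[3]]); e=[q[1]-q[0],q[2]-q[1]]; d=max(e,key=np.linalg.norm)
print("lid",q.mean(0).round(1),[np.linalg.norm(v).round(1) for v in e],np.degrees(np.arctan2(d[1],d[0])).round(1))
b=snapshot("side"); save("s2",np.hstack([cv2.resize(s["img"][:250,200:440],(400,417)),cv2.resize(b["img"][280:360,380:460],(400,417),interpolation=cv2.INTER_CUBIC)]))
o=arm.get_obs();print(o["clock"],o["contact_force"].round(1))
```

```text
[1.5 0.3 5.4]
lid [617.5 275.7 123. ] [np.float64(42.6), np.float64(78.4)] -50.8
16.5833 [-0.7  0.2  0. ]
```

View pics/s2.png

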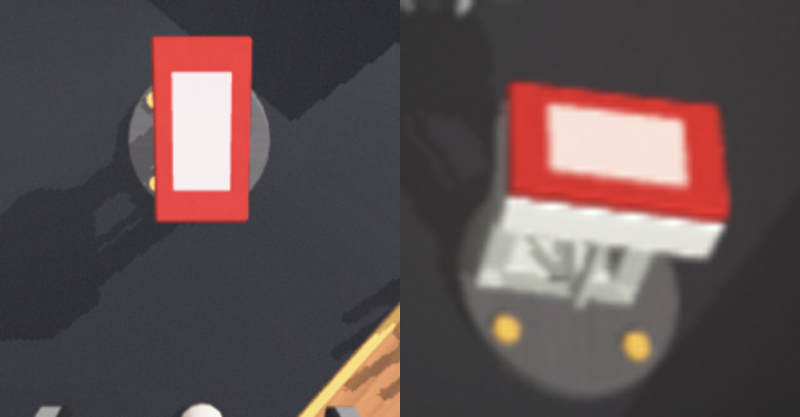

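The wrist view shows the lid square over the hook's foot, with the bolt heads visible at the left. The side view shows the box on both tops, with no red in the open throat at crop (560,265). An open gate would hang there, so it is shut. A last check of height and level from the two views.

Run:
```python
from h import *
s=snapshot("wrist");b=snapshot("side")
def corners(x):
    c=np.array(label(x)[0:2]); m=cv2.bitwise_not(redmask(x["img"])); n,lab,st,_=cv2.connectedComponentsWithStats(m,connectivity=4)
    l=blobs((lab==lab[int(c[1]),int(c[0])]).astype(np.uint8),20)[0]
    h=cv2.convexHull(l)
    for e in np.linspace(.02,.2,40):
        p=cv2.approxPolyDP(h,e*cv2.arcLength(h,True),True)
        if len(p)==4: return p[:,0].astype(float)
A=corners(s);B=corners(b)
pa=np.array([onz(s,*p,123)[:2] for p in A]);pb=np.array([onz(b,*p,123)[:2] for p in B])
for i in range(4):
    j=np.argmin(np.linalg.norm(pb-pa[i],axis=1)); print(tri([ray(s,*A[i]),ray(b,*B[j])]).round(1))
print("centre",tri([ray(s,*label(s)[:2]),ray(b,*label(b)[:2])]).round(1))
```

```text
[611.3 303.6 127. ]
[642.7 265.4 128.7]
[623.1 248.7 127.6]
[591.5 288.  126.3]
centre [616.8 276.7 126.5]
```

```bash
python3 -c "
from h import *
print(finish_job())"
```

```text
the job is handed in; nothing more can be done
None
```

I pushed the red cassette's ring through the red gate and handed the job in after about 17 s. The box now sits level on the red hook's tops, released and at rest. I never saw the gate itself shut: I judged that from the force drop as the ring passed and from no red showing in the throat.

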